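# Lock back the belt tensioner of a potter's wheel

## Robot

A 6-joint arm with a two-finger parallel gripper is mounted at the origin on the work surface. World frame = base frame: x ahead of the robot, y to its left, z up, the work surface at z = 0. Lengths are in mm, angles in rad, forces in N, time in s.
With the tool pointing down it reaches from about 375 to 750 mm from the base axis. Payload 9 kg.
Tool frame: the origin (TCP) lies at the centre of the arm's flange, where the gripper is bolted on; the fingertips stand 173 mm ahead of it and the grasp point (between the pads) lies 155 mm ahead of it; z points along the fingers, x is the direction in which the jaws open and shut, and the axes are right-handed (so a half turn about z gives the same grasp; the last joint's range is limited). The gripper opens to 85 mm and grips with 20 to 120 N. Pads are 22 mm wide; open, the fingers measure 114 mm over their backs; the gripper's body (76 mm by 85 mm) begins 54 mm behind the grasp point. The pads swing forward as they close: fully open they stand 13 mm farther back than shut.
Start: joints at [1.056, 0.104, 0.097, 1.564, 0, 1.353], TCP at [175.473, 573.782, 404.731] pointing down, gripper open.
Joint ranges: [-2.99, 2.99], [-0.84, 1.86], [-1.1, 1.16], [-1.84, 2.11], [-1.51, 1.56], [-3.14, 3.14]. Speed limits (rad/s): [2.22, 2.22, 2.57, 3.14, 3.14, 3.14].

## Interface

Orientations are given as a rotation vector (axis times angle).
In Python, from station import arm gives the robot as it stands.
- The arm moves only by the tool move_arm, never from a script. Its argument "steps" is a list of rows, each a list of 5 numbers: the closure, from 0 (fully open) to 1 (shut), then the shift along the world's x, y, z in cm, then the turn about the world's z in degrees. A call has 1 to 10 rows; each row shifts and turns the pose as measured when the row begins; what a row does not reach is not made up. A row lasts 1/12 s, in which the tool goes at most 41.7 mm and 7.16 degrees, less where a joint would pass 70% of its speed; a pose out of reach is approached as far as the arm can. A call with a gripper value outside its range is refused whole. The fingers move at their own pace and stop on an object; "force" is the grip in N (left out, the last holds). Time passes only in rows, so rows that do not move let the fingers close. It gives the time, the measured TCP pose, the force and the opening at its end, in the units of the state.
- arm.sense(): the state, without advancing time (a new reading comes with each control period).
- arm.snapshot(name): name is "scene" or "top"; returns (picture, depth): 384x512x3 uint8, red, green, blue; 384x512 float32, mm along the optical axis (not along the pixel's ray), 0 where there is no reading.
- arm.camera_model(name): a dict with "K" (3x3 intrinsics, pixels), "R" (3x3) and "t" (3): a world point X has camera coordinates R X + t. Camera axes: x right, y down, z forward; pixel columns grow to the right and rows downward; lengths in mm; the calibration is good to about 2 mm. A picture is of the moment at which its call begins. camera_model takes no time and is no camera call.
- arm.sign_off(): hands the job in, once; it reports no verdict.
The state is a dict: "t": time; "qpos": joint angles; "qd": joint speeds; "joint_efforts": joint torques, N m; "position": TCP position; "ee_rot": TCP orientation; "ft_force": force on the tool from outside, world axes, zero at the start; "moment": the same for the moment, N m; "opening": finger opening in mm.
Only numpy, scipy, OpenCV 4.12 (cv2) and the standard library are available. Lean on these libraries where they do the work, as an engineer would, in place of code of your own. Each camera call takes 0.05 s, during which the arm holds its last target.

## Task

The drive belt of the potter's wheel is going to be changed, so lock its sprung tension wheel back: take the T-headed locking pin from its stand, put it down through the hole in the tension wheel, and with it turn the wheel clockwise (seen from above) against its spring, feeling for the lock hole hidden underneath, until the pin drops in. Push the pin fully home so that its head sits on the wheel, let go and leave it locked; work gently, never forcing the pin or letting the wheel fly back, and leave the bowl, the cup and the round-headed stub pin alone.

Things in the scene. Friction and masses are not known exactly. Their poses are not given: they have to be found in the camera images.
- lock_pin: the T-headed steel locking pin, about 90 g, standing upright in a wooden stand. Origin at the centre of its foot, z up along the pin. Round shaft 10 mm in diameter and 30 mm long (foot chamfered 2 mm), then a flat block head 30 mm (its x) by 14 mm (its y) by 34 mm high, from 30 to 64 mm above the foot. Grip the head across its 14 mm. At the start its lowest 16 mm stand in the stand's 12 mm wide hole; the stand is a fixed block 50 x 50 mm, 24 mm high, one of two
- pin_shoulder (a point): the underside of the locking pin's head, on the pin's axis, 30 mm above its foot
- wheel_hole (a point): the centre of the pin hole in the tension wheel, at the wheel's top face (45 mm above the bench); moves with the wheel. The hole is 12 mm wide, chamfered 2 mm, and goes straight through the 12 mm thick wheel. 3 mm below the wheel's underside lies the flat top of a steel lock plate, 30 mm above the bench, hidden by the wheel, on which the pin's foot can slide (the pin's head is then 15 mm above the wheel); in it is one lock hole, 12 mm wide, chamfered 1.5 mm, 22 mm deep
- wheel_axis (a point): the tension wheel's axis at the height of its top face. The wheel hole and the lock hole both lie 58 mm from this axis. A bolt head 28 mm wide and 7 mm high stands on the wheel here, and a rubber idler roller, 36 mm wide and 28 mm high, stands on the wheel 45 mm from the axis, opposite the pin hole
- wheel (a joint): turn of the tension wheel (an aluminium disc 156 mm across, on a grey housing box 170 x 170 x 30 mm), rad: 0 at rest against its stop, growing clockwise seen from above, to 1.15 at its end stop. A spring drives it back to 0: about 2.4 N at the pin hole starts it, about 5 N at the far end. The lock hole is in line with the pin hole at some value between 0.60 and 0.95, different every time and not measured: it has to be felt for
- tensioner: the fixed grey tensioner base, plate 310 x 190 x 8 mm, its origin under the wheel's axis at bench height, z up; a belt pulley, 90 mm across and 64 mm high, stands on it 155 mm along its x. It is not moved. More than 40 N between the pin and the tensioner (wheel included) is too much
- stub_pin: bystander: steel stub pin with a round knob head 40 mm wide, thick 18 mm shaft, in the other wooden stand; origin at its foot
- bowl: bystander: blue glazed bowl, 110 mm wide, 50 mm high; origin under its centre
- cup: bystander: terracotta cup, 70 mm wide, 75 mm high; origin under its centre
Mind the look-alikes: they are no part of the job. Of the things shaped like the lock_pin, the steel one is meant.

How it is judged:
By the outcome, as a careful person would: the job done as asked, in the order asked, and still so for the second after the job is handed in, with the robot touching nothing.
It also fails if it takes over 72 s, if anything falls off the work surface, if the arm or the gripper's body presses on something with over 40 N, if the wrist force passes 120 N, or if a joint passes its speed limit or range.

## Working session

There is one attempt and no reset: what is moved stays moved. The work goes in short steps, Python scripts to look and compute and a tool call to move; the robot and the scene stay as the last step left them, time stands still between calls to the robot, and variables do not carry over. Pictures are saved under pics/ and viewed, and the job is handed in when it is done.

Besides the shell and the picture viewer there is one more tool, called after "Request:" by a JSON object that holds its "op" and its "data", one argument or row to a line. move_arm: Moves the arm, as the interface text tells. Its arguments: {"type":"object","properties":{"steps":{"type":"array","items":{"type":"array","items":{"type":"number"}}},"force":{"type":"number"}},"required":["steps"]}

```bash
mkdir -p pics; cat > h.py <<'E'
import numpy as np,cv2
from station import arm
def snap(n,name):
    p,d=arm.snapshot(n); np.savez('%s.npz'%name,p=p,d=d); cv2.imwrite('pics/%s.png'%name,p[:,:,::-1]); return p,d
def ray(cam,u,v,z):
    m=arm.camera_model(cam);K,R,t=[np.array(m[k],float) for k in('K','R','t')]
    c=-R.T@t; d=R.T@np.linalg.inv(K)@np.array([u,v,1.]); s=(z-c[2])/d[2]; return c+s*d
def proj(cam,X):
    m=arm.camera_model(cam);K,R,t=[np.array(m[k],float) for k in('K','R','t')]
    q=K@(R@np.array(X,float)+t); return q[:2]/q[2]
def pts(cam,d):
    m=arm.camera_model(cam);K,R,t=[np.array(m[k],float) for k in('K','R','t')]
    v,u=np.mgrid[:d.shape[0],:d.shape[1]]
    P=np.stack([(u-K[0,2])/K[0,0]*d,(v-K[1,2])/K[1,1]*d,d],-1)
    return (P-t)@R
def crop(p,name,u0,v0,u1,v1,s):
    cv2.imwrite('pics/%s.png'%name,cv2.resize(p[v0:v1,u0:u1,::-1],None,fx=s,fy=s,interpolation=cv2.INTER_CUBIC))
E
python3 - <<'E'
from h import *
snap('scene','s0');snap('top','t0');print(arm.sense())
for c in('scene','top'):
    m=arm.camera_model(c);print(m)
E
```

```text
{'t': 0.1, 'qpos': array([ 1.05630050e+00,  1.04627584e-01,  9.65507659e-02,  1.56393141e+00,
       -8.15421211e-06,  1.35309054e+00]), 'qd': array([ 1.93405968e-04, -1.91627306e-03,  1.22180179e-03, -2.57376408e-03,
       -5.86430695e-04,  4.30809081e-05]), 'joint_efforts': array([ 6.46601839e-03, -5.58203423e+01,  5.04725325e+01,  1.28124942e-02,
       -1.84436003e-04,  9.13641429e-07]), 'position': array([175.41370775, 573.67617312, 404.00905345]), 'ee_rot': array([ 2.52506635e+00,  1.86828658e+00, -1.73325104e-03]), 'ft_force': array([ 0.53625225, -0.08019611,  0.40057869]), 'moment': array([-0.05927424,  0.04998813, -0.03814083]), 'opening': 85.19812841664773}
{'K': array([[373.28005192,   0.        , 255.53207197],
       [  0.        , 373.28005192, 188.746812  ],
       [  0.        ,   0.        ,   1.        ]]), 'R': array([[-0.84042027,  0.54183856, -0.01023435],
       [ 0.33254036,  0.50069221, -0.79920224],
       [-0.42791433, -0.6750691 , -0.60097508]]), 't': array([ 480.31566325, -114.3183817 , 1332.36393042])}
{'K': array([[481.1507996 ,   0.        , 258.32833149],
       [  0.        , 481.1507996 , 187.47680683],
       [  0.        ,   0.        ,   1.        ]]), 'R': array([[ 0.00454892, -0.99993604, -0.01035466],
       [-0.99648424, -0.00366647, -0.08370017],
       [ 0.08365685,  0.010699  , -0.99643718]]), 't': array([ -25.0371075 ,  556.58831038, 1358.27594221])}
```

View pics/s0.png

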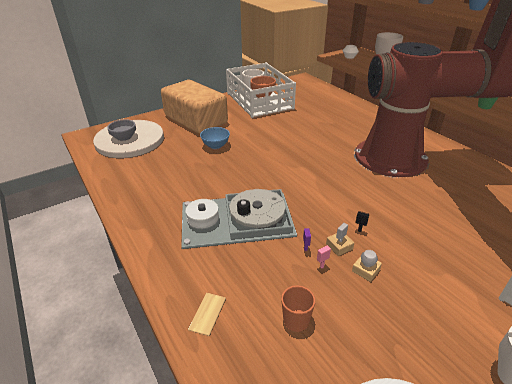

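View pics/t0.png

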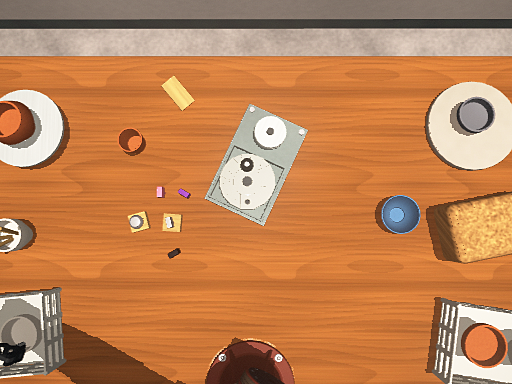

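```bash
python3 - <<'E'
from h import *
p=np.load('t0.npz')['p'];q=np.load('s0.npz')['p']
crop(p,'t0a',125,175,215,265,7);crop(p,'t0b',195,95,315,230,5);crop(q,'s0a',290,200,390,285,7);crop(q,'s0b',175,180,305,250,6)
E
```

```text
(no output)
```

View pics/t0a.png

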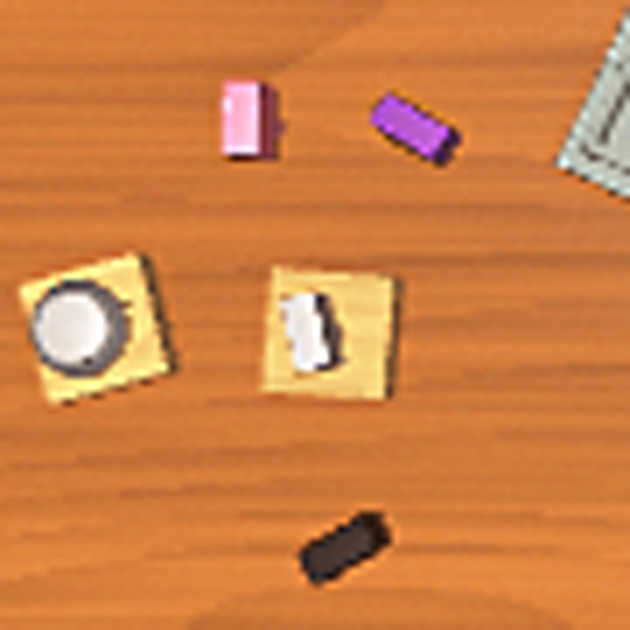

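View pics/t0b.png

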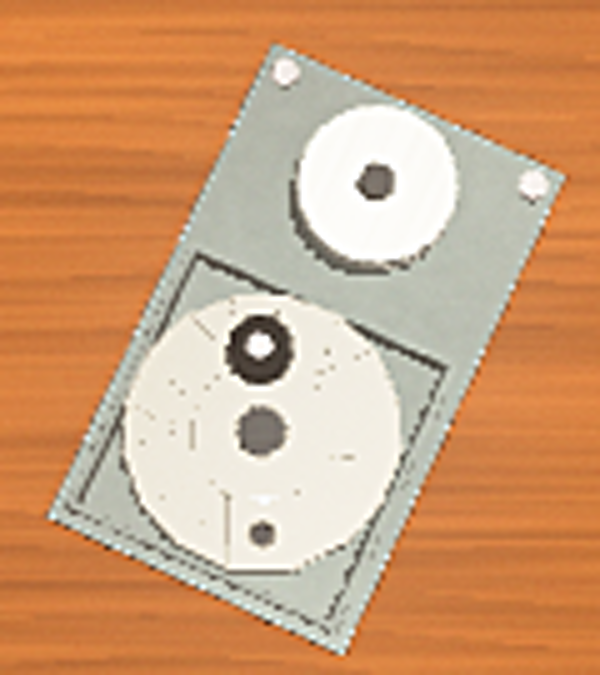

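View pics/s0a.png

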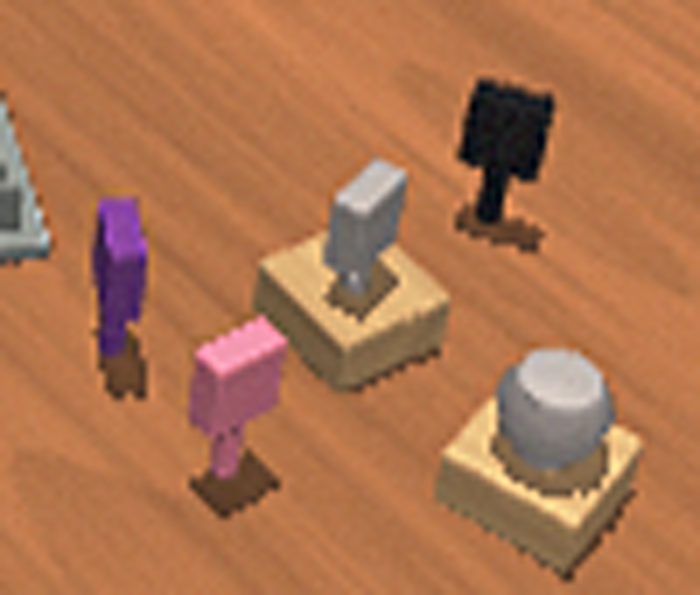

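View pics/s0b.png

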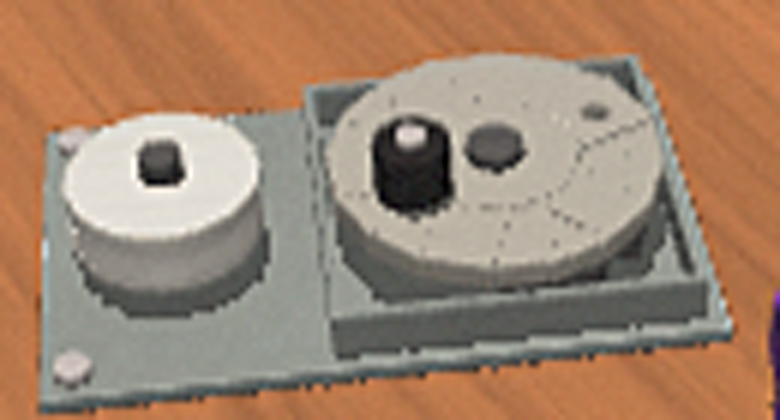

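```bash
cat > m.py <<'E'
from h import *
import sys
def run(tn,sn):
    for c,n in(('top',tn),('scene',sn)):
        D=np.load(n+'.npz');p,d=D['p'],D['d'];P=pts(c,d)
        def rect(m,nm):
            Q=P[m];
            if len(Q)<5: print(c,nm,len(Q));return
            r=cv2.minAreaRect(Q[:,:2].astype(np.float32));print(c,nm,len(Q),'mean',Q.mean(0).round(1),'rect',np.round(r[0],1),np.round(r[1],1),round(r[2],1))
        a=ray('top',170,222,72)
        near=lambda x,r:(np.hypot(P[...,0]-x[0],P[...,1]-x[1])<r)
        rect(near(a,30)&(abs(P[...,2]-72)<4),'head'); 
        rect(near(a,45)&(abs(P[...,2]-24)<4),'stand')
        w=ray('top',195+261/5,95+431/5,52)
        m=near(w,95)&(abs(P[...,2]-45)<3);rect(m,'disc')
        h=cv2.minEnclosingCircle(P[m][:,:2].astype(np.float32));print('circ',h)
        rect(near(w,110)&(abs(P[...,2]-30)<2.5),'housing')
        rect(near(w,90)&(P[...,2]>62),'roller')
if __name__=='__main__':
    run(*sys.argv[1:3])
    print('head px',ray('top',125+312/7,175+332/7,72),ray('top',125+296/7,175+298/7,72),ray('top',125+326/7,175+368/7,72))
    print('bolt',ray('top',195+261/5,95+431/5,52),'hole',ray('top',195+262/5,95+533/5,45),'roller',ray('top',195+260/5,95+344/5,73))
    print('s: hole',ray('scene',175+596/6,180+111/6,45),'bolt',ray('scene',175+495/6,180+142/6,52),'rol',ray('scene',175+411/6,180+135/6,73))
    print('s head',ray('scene',290+367/7,200+188/7,72))
    print('pulley',ray('top',195+377/5,95+183/5,64))
E
python3 m.py t0 s0
```

```text
top head 48 mean [456.8 224.5  71.9] rect [456.6 224.7] [29.6 14.3] 16.4
top stand 196 mean [456.5 222.2  24.3] rect [456.1 225.2] [50.7 49.9] 86.2
top disc 1551 mean [571.3   8.3  45. ] rect [573.5   9.3] [153.8 153.1] 0.1
circ ((573.3118286132812, 9.095054626464844), 79.1685562133789)
top housing 229 mean [569.  12.  30.] rect [573.7   9.2] [170.1 170.1] 65.2
top roller 128 mean [617.6   9.1  73.9] rect [618.    8.6] [33.5 33.9] 89.9
scene head 54 mean [458.2 229.   72.1] rect [457.1 228.1] [32.1 14. ] 13.2
scene stand 233 mean [461.4 231.7  24.5] rect [457.7 228.1] [52.  50.2] 86.1
scene disc 1328 mean [572.1  18.9  45.1] rect [574.3  12. ] [157.3 155.9] 64.1
circ ((574.5914306640625, 11.7816801071167), 80.66375732421875)
scene housing 240 mean [589.6  35.9  30.2] rect [573.8  11.9] [174.9 169.9] 65.1
scene roller 124 mean [621.5  16.1  72.6] rect [619.5  12.7] [36.3 32.9] 58.4
head px [454.95791125 221.08231993  72.        ] [468.30187099 227.67174427  72.        ] [440.84971303 215.27799404  72.        ]
bolt [571.88448942   8.35160855  52.        ] hole [514.78389104   7.65107729  45.        ] roller [618.43116164   8.50794015  73.        ]
s: hole [515.48507512  13.90088484  45.        ] bolt [573.37087523  14.03560305  52.        ] rol [616.35376013  10.37655052  73.        ]
s head [458.95537361 229.62897823  72.        ]
pulley [711.10973958 -56.42403769  64.        ]
```

Top view: the steel T-pin head is at (170,222) in its stand. The look-alikes are pink (159,192), purple (184,193), black (174,253) and the round stub pin (137,222). I choose the steel one, and the close crop confirms it. Wheel bolt is at (247,181), pin hole at (247,202).

Request:
{"op": "move_arm", "data": {
  "steps": [
    [0.5,2.5,-3.0,0,3.3],
    [0.5,2.5,-3.0,0,3.3],
    [0.5,2.5,-3.0,0,3.3],
    [0.5,2.5,-3.0,0,3.3],
    [0.5,2.5,-3.0,0,3.3],
    [0.5,2.5,-3.0,0,3.3],
    [0.5,2.5,-3.0,0,3.3],
    [0.5,2.5,-3.0,0,3.3],
    [0.5,2.5,-3.0,0,3.3],
    [0.5,2.5,-3.0,0,3.3]
  ],
  "force": 40
}}

```text
t: 0.93
position: [426.9, 263.6, 398.6]
ee_rot: [1.842, 2.544, -0.012]
ft_force: [0.7, 0.7, -0.0]
opening: 42.1
```

Request:
{"op": "move_arm", "data": {
  "steps": [
    [0.5,1.5,-1.9,-3.0,-1.4],
    [0.5,1.5,-1.8,-3.0,-1.3],
    [0.5,0,0,-3.5,0],
    [0.5,0,0,-3.0,0],
    [0.5,0,0,0,0]
  ]
}}

```text
t: 1.35
position: [462.4, 216.7, 269.9]
ee_rot: [1.91, 2.488, -0.008]
ft_force: [0.1, -0.0, -1.0]
opening: 42.4
```

```bash
python3 - <<'E'
from h import *
p,d=snap('top','t1');q,_=snap('scene','s1');s=arm.sense();print(s['position'],s['ee_rot'],np.degrees(2*np.arctan2(s['ee_rot'][1],s['ee_rot'][0])))
crop(p,'t1a',110,150,240,265,5);crop(q,'s1a',270,150,400,290,4)
E
```

```text
[463.59242494 217.59485781 275.44271411] [ 1.90608315e+00  2.48662765e+00 -8.33267681e-04] 105.05725943240648
```

View pics/s1a.png

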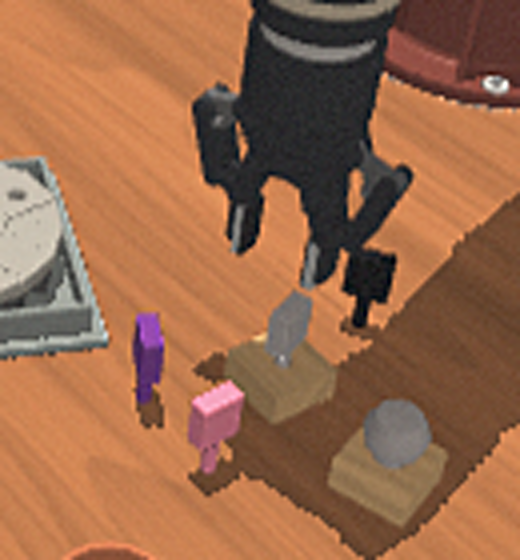

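View pics/t1a.png

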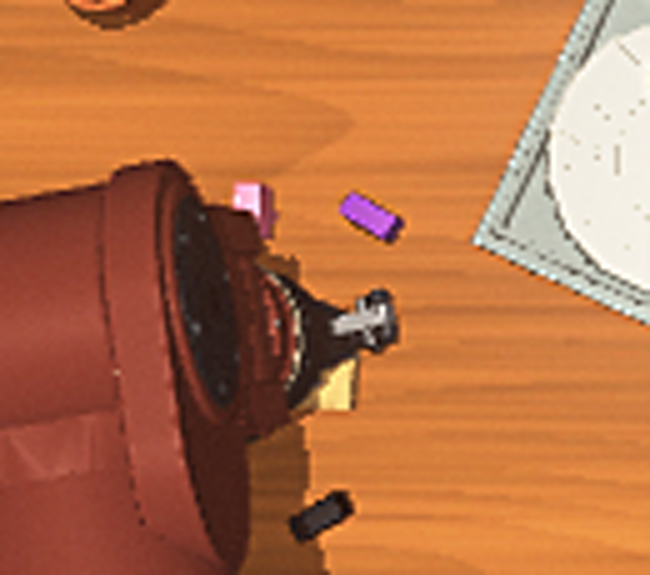

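Request:
{"op": "move_arm", "data": {
  "steps": [
    [0.5,-0.66,0.88,0,0],
    [0.5,0,0,0,0],
    [0.5,0,0,0,0]
  ]
}}

```text
t: 1.7
position: [457.4, 228.6, 281.6]
ee_rot: [1.902, 2.485, 0.007]
ft_force: [1.4, -0.1, -0.4]
opening: 42.8
```

```bash
python3 - <<'E'
from h import *
q,d=snap('scene','s2');s=arm.sense();print(s['position'],s['ee_rot'],np.degrees(2*np.arctan2(s['ee_rot'][1],s['ee_rot'][0])))
crop(q,'s2a',300,180,380,260,8)
x=s['position'];print(proj('scene',x-[0,0,155]),proj('scene',x-[0,0,173]), proj('scene',[x[0],x[1],72]))
# depth near fingers
P=pts('scene',d);m=(np.hypot(P[...,0]-x[0],P[...,1]-x[1])<60)&(P[...,2]>95)&(P[...,2]<130)
Q=P[m];ax=np.array([np.cos(np.radians(105)),np.sin(np.radians(105))]);u=(Q[:,:2]-x[:2])@ax;v=(Q[:,:2]-x[:2])@np.array([ax[1],-ax[0]])
for sg in(-1,1):
    k=u*sg>0;print(sg,k.sum(),np.percentile(u[k],[2,50,98]),np.percentile(v[k],[2,50,98]),Q[k][:,2].min())
E
```

```text
[457.53510933 228.68166366 281.87846765] [1.90131105 2.48475688 0.00832006] 105.15429139441265
[345.52125111 209.73076067] [344.53441844 215.34054676] [342.58360992 226.43018622]
-1 43 [-35.3673884  -22.72635674 -21.31945409] [-6.95636257  8.77841032 15.3892079 ] 111.95967162019186
1 40 [21.4078876  27.46859944 34.48061081] [-6.45091558 10.03817869 14.47000463] 111.96934883035964
```

View pics/s2a.png

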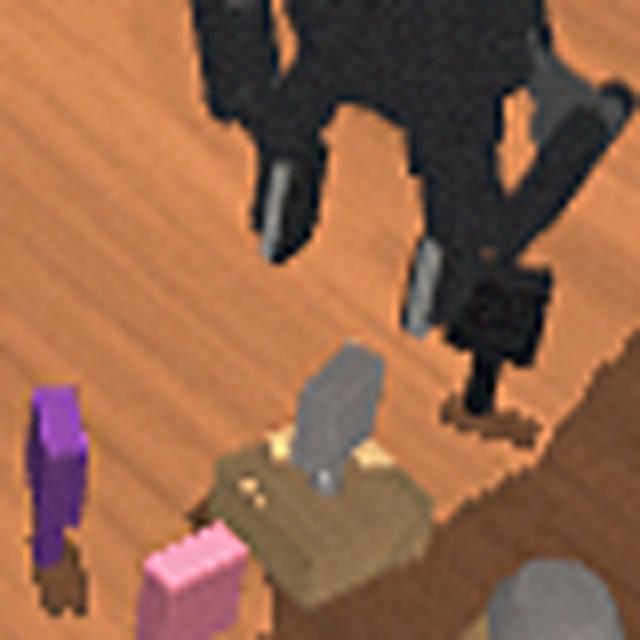

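Request:
{"op": "move_arm", "data": {
  "steps": [
    [0.5,0,0,-1.5,0],
    [0.5,0,0,-1.5,0],
    [0.5,0,0,-1.5,0],
    [0.5,0,0,-1.0,0],
    [0.5,0,0,-0.5,0],
    [0.5,0,0,0,0],
    [0.5,0,0,0,0]
  ]
}}

```text
t: 2.33
position: [459.7, 231.3, 228.1]
ee_rot: [1.891, 2.482, 0.024]
ft_force: [-0.7, -0.1, 0.1]
opening: 43.1
```

Request:
{"op": "move_arm", "data": {
  "steps": [
    [0.5,-0.25,-0.32,-0.7,0],
    [0.5,0,0,-0.6,0],
    [0.5,0,0,0,0],
    [0.5,0,0,0,0]
  ]
}}

```text
t: 2.67
position: [457.8, 228.0, 216.2]
ee_rot: [1.889, 2.48, 0.028]
ft_force: [-0.1, -0.4, 0.3]
opening: 42.7
```

```bash
python3 - <<'E'
from h import *
q,d=snap('scene','s3');s=arm.sense();print(s['position'],s['ee_rot'])
crop(q,'s3a',300,180,380,260,8)
from scipy.spatial.transform import Rotation as R
print(R.from_rotvec(s['ee_rot']).as_matrix().round(4))
E
```

```text
[457.75343043 227.98706586 216.11487443] [1.88934079 2.48043805 0.02734648]
[[-2.656e-01  9.637e-01  2.930e-02]
 [ 9.641e-01  2.657e-01 -2.000e-04]
 [-8.000e-03  2.810e-02 -9.996e-01]]
```

View pics/s3a.png

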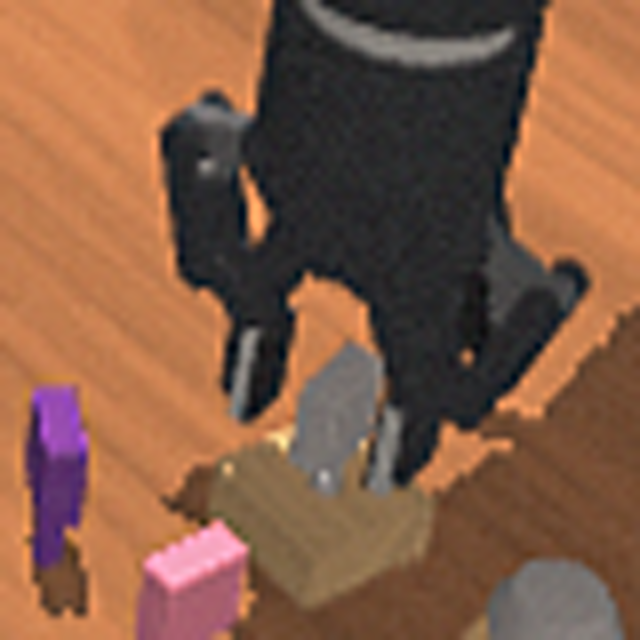

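Request:
{"op": "move_arm", "data": {
  "steps": [
    [0.5,-0.4,-0.05,-0.1,0],
    [0.5,0,0,0,0],
    [0.7,0,0,0,0],
    [0.85,0,0,0,0],
    [1,0,0,0,0],
    [1,0,0,0,0]
  ],
  "force": 40
}}

```text
t: 3.22
position: [453.6, 227.5, 215.8]
ee_rot: [1.889, 2.48, 0.029]
ft_force: [-0.1, 0.1, -2.2]
opening: 13.4
```

Request:
{"op": "move_arm", "data": {
  "steps": [
    [1,0,0,0,0],
    [1,0,0,0,0],
    [1,0,0,1.0,0],
    [1,0,0,1.0,0],
    [1,0,0,1.5,0],
    [1,0,0,2.0,0],
    [1,0,0,1.5,0],
    [1,0,0,1.0,0],
    [1,0,0,0,0],
    [1,0,0,0,0]
  ],
  "force": 60
}}

```text
t: 4.05
position: [452.9, 227.4, 304.1]
ee_rot: [1.889, 2.479, 0.03]
ft_force: [0.5, 0.3, -0.8]
opening: 13.1
```

```bash
cat > st.py <<'E'
from h import *
from scipy.spatial.transform import Rotation as R
def st():
    s=arm.sense();M=R.from_rotvec(s['ee_rot']).as_matrix()
    print('t',round(s['t'],2),'pos',s['position'].round(1),'yaw',np.degrees(np.arctan2(M[1,0],M[0,0])).round(1),'z',M[:,2].round(4),'F',s['ft_force'].round(2),'M',s['moment'].round(2),'op',round(s['opening'],1),'grasp',(s['position']+155*M[:,2]).round(1))
    return s,M
if __name__=='__main__': st()
E
python3 - <<'E'
from st import *
q,d=snap('scene','s4');st();crop(q,'s4a',300,160,380,260,6)
E
```

```text
t 4.1 pos [453.  227.4 304. ] yaw 105.4 z [ 3.120e-02  3.000e-04 -9.995e-01] F [ 0.55  0.44 -1.04] M [-0.   -0.   -0.02] op 12.7 grasp [457.8 227.4 149.1]
```

View pics/s4a.png

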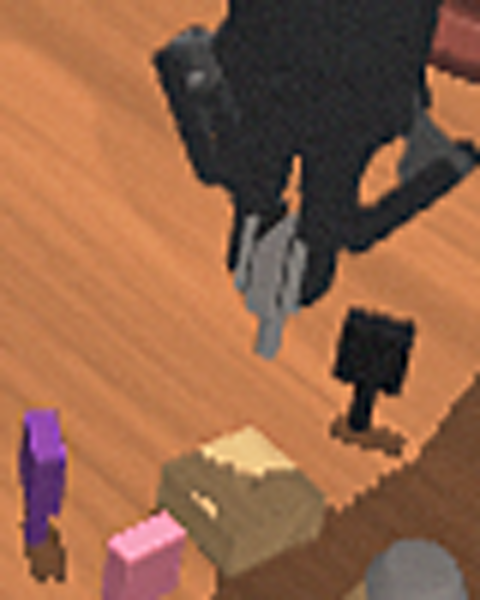

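Request:
{"op": "move_arm", "data": {
  "steps": [
    [1,0.4,-1.2,0,-3],
    [1,0.7,-2.5,0,-6],
    [1,0.7,-2.5,0,-6],
    [1,0.7,-2.5,0,-6],
    [1,0.7,-2.5,0,-6],
    [1,0.7,-2.5,0,-6],
    [1,0.7,-2.5,0,-6],
    [1,0.4,-1.2,0,-3],
    [1,0,0,0,0],
    [1,0,0,0,0]
  ]
}}

```text
t: 4.93
position: [500.8, 46.1, 293.8]
ee_rot: [2.682, 1.597, 0.001]
ft_force: [0.9, 0.1, -0.8]
opening: 12.8
```

```bash
python3 st.py
```

```text
t 4.93 pos [500.8  46.1 293.8] yaw 61.5 z [ 0.0108 -0.0174 -0.9998] F [ 0.9   0.1  -0.81] M [ 0.01 -0.01  0.  ] op 12.8 grasp [502.5  43.4 138.8]
```

Request:
{"op": "move_arm", "data": {
  "steps": [
    [1,0.6,-1.6,0,0],
    [1,0.6,-1.6,0,0],
    [1,0,0,0,0],
    [1,0,0,0,0]
  ]
}}

```text
t: 5.27
position: [511.6, 16.3, 291.0]
ee_rot: [2.678, 1.612, -0.004]
ft_force: [0.5, 1.9, -0.9]
opening: 13.2
```

```bash
cat >> st.py <<'E'
E
cat > foot.py <<'E'
from st import *
M0=R.from_rotvec([1.889,2.480,0.029]).as_matrix()
F0=M0.T@(np.array([456.9,227.3,8])-np.array([453.6,227.5,215.8]))
A0=M0.T@np.array([0,0,1.])
def foot():
    s,M=st();f=s['position']+M@F0;print('foot',f.round(1),'axis',(M@A0).round(4));return f,M@A0
E
python3 - <<'E'
from foot import *
f,a=foot()
q,d=snap('scene','s5');p,_=snap('top','t5')
crop(q,'s5a',230,140,310,230,7);crop(p,'t5a',190,90,300,230,5)
for c in('scene','top'):print(c,proj(c,f),proj(c,f+30*a),proj(c,f+64*a))
E
```

```text
t 5.27 pos [511.6  16.3 291. ] yaw 62.1 z [ 0.0064 -0.0152 -0.9999] F [ 0.47  1.93 -0.88] M [-0.03  0.   -0.02] op 13.2 grasp [512.6  13.9 136. ]
foot [510.6  15.   83.2] axis [ 0.0159 -0.0054  0.9999]
scene [276.25552125 187.50614841] [276.33144098 178.87159491] [276.42076007 168.71309592]
top [244.24565442 202.36602497] [243.86488106 201.59634986] [243.41143298 200.67977392]
```

View pics/s5a.png

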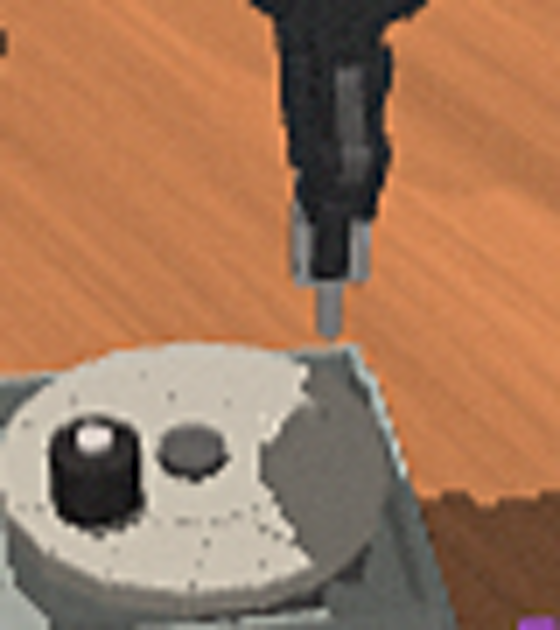

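View pics/t5a.png

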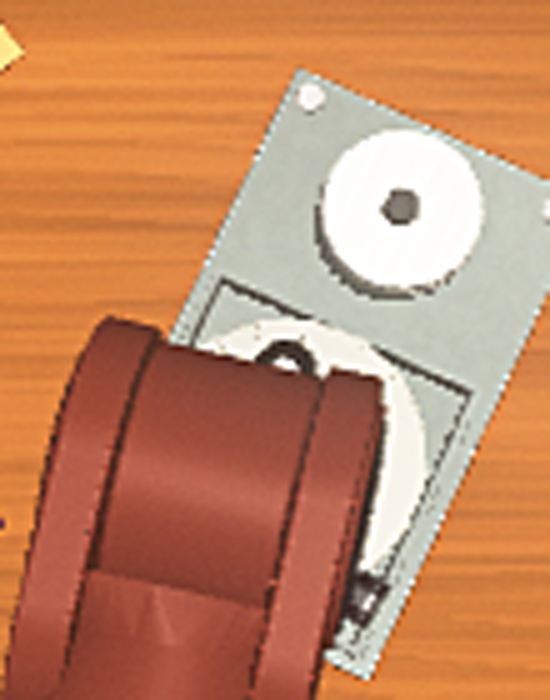

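```bash
python3 - <<'E'
from foot import *
print(ray('scene',277.1,187.7,83.2),ray('scene',276.1,187.7,83.2),ray('scene',277.1,186.7,83.2))
q=np.load('s0.npz')['p'];crop(q,'s0c',262,188,286,208,30)
q=np.load('s5.npz')['p'];crop(q,'s5c',262,170,292,195,24)
D=np.load('s5.npz');P=pts('scene',D['d'])
for v in range(178,192):print(v,[(tuple(P[v,u].round(0)) ) for u in range(275,280)])
E
```

```text
[509.12732387  17.08379378  83.2       ] [511.47513443  15.52419918  83.2       ] [506.3836589   13.23078572  83.2       ]
178 [(np.float64(527.0), np.float64(30.0), np.float64(131.0)), (np.float64(523.0), np.float64(29.0), np.float64(129.0)), (np.float64(520.0), np.float64(30.0), np.float64(129.0)), (np.float64(520.0), np.float64(34.0), np.float64(131.0)), (np.float64(517.0), np.float64(36.0), np.float64(131.0))]
179 [(np.float64(527.0), np.float64(30.0), np.float64(128.0)), (np.float64(523.0), np.float64(30.0), np.float64(126.0)), (np.float64(521.0), np.float64(31.0), np.float64(126.0)), (np.float64(519.0), np.float64(33.0), np.float64(127.0)), (np.float64(515.0), np.float64(33.0), np.float64(125.0))]
180 [(np.float64(523.0), np.float64(25.0), np.float64(120.0)), (np.float64(519.0), np.float64(24.0), np.float64(118.0)), (np.float64(516.0), np.float64(25.0), np.float64(118.0)), (np.float64(515.0), np.float64(27.0), np.float64(118.0)), (np.float64(512.0), np.float64(28.0), np.float64(117.0))]
181 [(np.float64(515.0), np.float64(15.0), np.float64(108.0)), (np.float64(515.0), np.float6
[... 2429 characters left out ...]
loat64(469.0), np.float64(-32.0), np.float64(31.0)), (np.float64(467.0), np.float64(-30.0), np.float64(32.0))]
190 [(np.float64(479.0), np.float64(-33.0), np.float64(31.0)), (np.float64(476.0), np.float64(-33.0), np.float64(29.0)), (np.float64(473.0), np.float64(-32.0), np.float64(29.0)), (np.float64(470.0), np.float64(-30.0), np.float64(29.0)), (np.float64(467.0), np.float64(-29.0), np.float64(28.0))]
191 [(np.float64(480.0), np.float64(-32.0), np.float64(28.0)), (np.float64(476.0), np.float64(-33.0), np.float64(25.0)), (np.float64(473.0), np.float64(-32.0), np.float64(25.0)), (np.float64(471.0), np.float64(-30.0), np.float64(26.0)), (np.float64(467.0), np.float64(-30.0), np.float64(24.0))]
```

View pics/s0c.png

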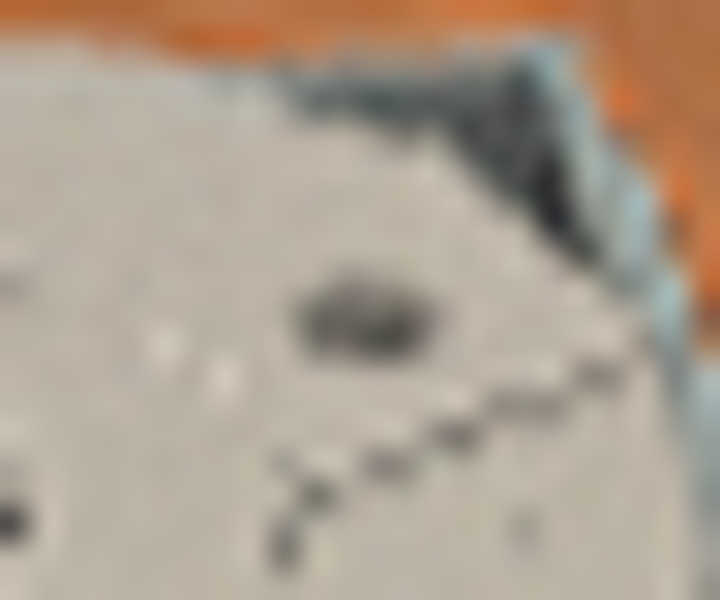

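View pics/s5c.png

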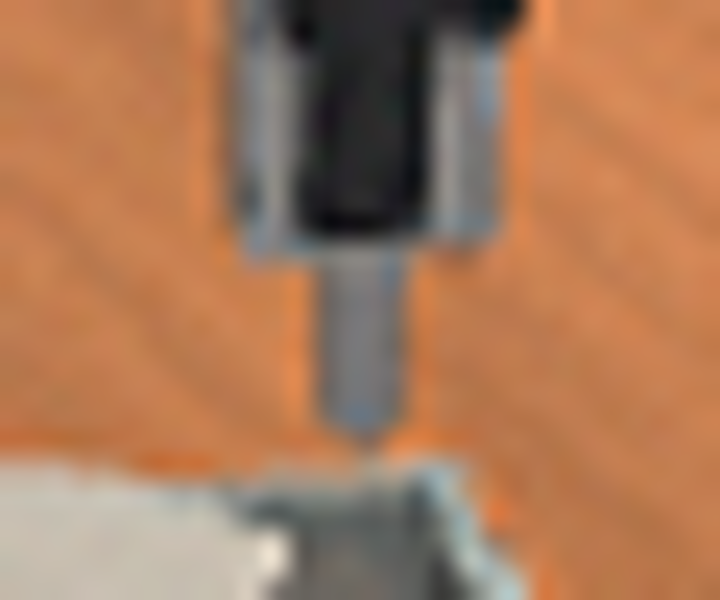

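```bash
python3 - <<'E'
from foot import *
print('scene hole',ray('scene',273.8,198.1,45),'foot',ray('scene',276.6,187.3,83.2))
print('top hole',ray('top',247.0,201.2,45),'bolt',ray('top',195+261/5-.4,95+431/5-.4,52))
print('scene bolt',ray('scene',175+495/6-.42,180+142/6-.42,52))
E
```

```text
scene hole [515.69879261  11.53289426  45.        ] foot [509.2077468   14.76496817  83.2       ]
top hole [515.90843406   8.78654858  45.        ] bolt [573.01173377   9.48531991  52.        ]
scene bolt [573.3378654   11.82326777  52.        ]
```

Request:
{"op": "move_arm", "data": {
  "steps": [
    [1,0.5,-0.35,-0.5,0],
    [1,0,0,-0.8,0],
    [1,0,0,-0.8,0],
    [1,0,0,-0.6,0],
    [1,0,0,0,0],
    [1,0,0,0,0]
  ]
}}

```text
t: 5.87
position: [516.0, 15.8, 260.0]
ee_rot: [2.675, 1.619, -0.005]
ft_force: [-0.2, -0.5, -0.4]
opening: 13.0
```

```bash
python3 - <<'E'
from foot import *
f,a=foot()
q,d=snap('scene','s6')
crop(q,'s6a',255,170,295,210,18)
print(proj('scene',f),proj('scene',[516,11.3,45]))
E
```

```text
t 5.87 pos [516.   15.8 260. ] yaw 62.4 z [ 0.0051 -0.0145 -0.9999] F [-0.16 -0.45 -0.42] M [ 0.   -0.03  0.05] op 13.0 grasp [516.8  13.5 105.1]
foot [514.6  14.6  52.2] axis [ 0.0173 -0.006   0.9998]
[274.7683288  196.55735524] [273.6680322  198.09405374]
```

View pics/s6a.png

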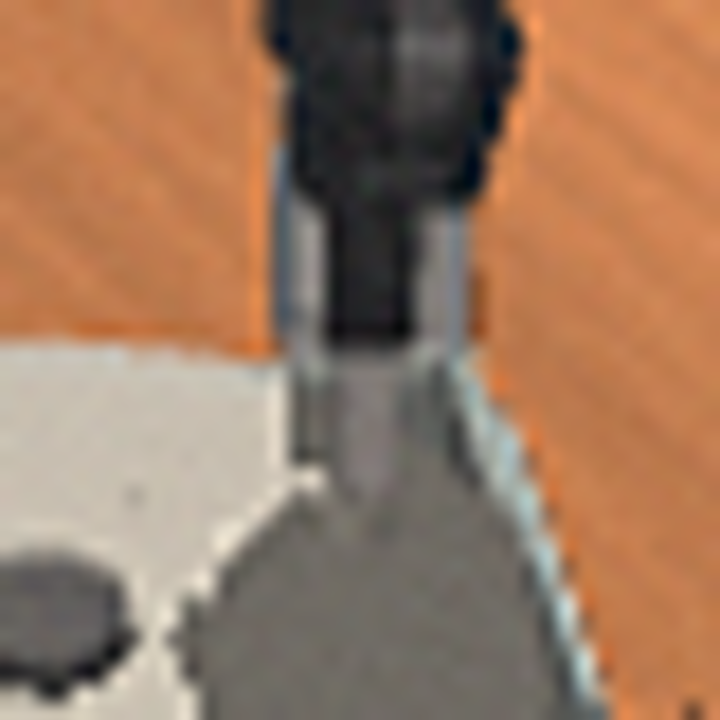

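Request:
{"op": "move_arm", "data": {
  "steps": [
    [1,0.13,-0.33,0,0],
    [1,0,0,-0.3,0],
    [1,0,0,0,0],
    [1,0,0,0,0]
  ]
}}

```text
t: 6.25
position: [517.6, 12.0, 257.6]
ee_rot: [2.674, 1.619, -0.004]
ft_force: [-0.4, -0.4, -1.3]
opening: 13.2
```

```bash
python3 - <<'E'
from foot import *
f,a=foot()
q,d=snap('scene','s7')
g=np.clip((q.astype(float)-40)*2.2,0,255).astype(np.uint8)
crop(g,'s7a',260,180,290,210,24)
print(proj('scene',f),proj('scene',[516,11.3,45]))
E
```

```text
t 6.25 pos [517.6  12.  257.6] yaw 62.4 z [ 0.0061 -0.0148 -0.9999] F [-0.39 -0.38 -1.31] M [ 0.04 -0.    0.07] op 13.2 grasp [518.6   9.7 102.6]
foot [516.5  10.7  49.7] axis [ 0.0163 -0.0057  0.9999]
[273.44581169 196.76045682] [273.6680322  198.09405374]
```

View pics/s7a.png

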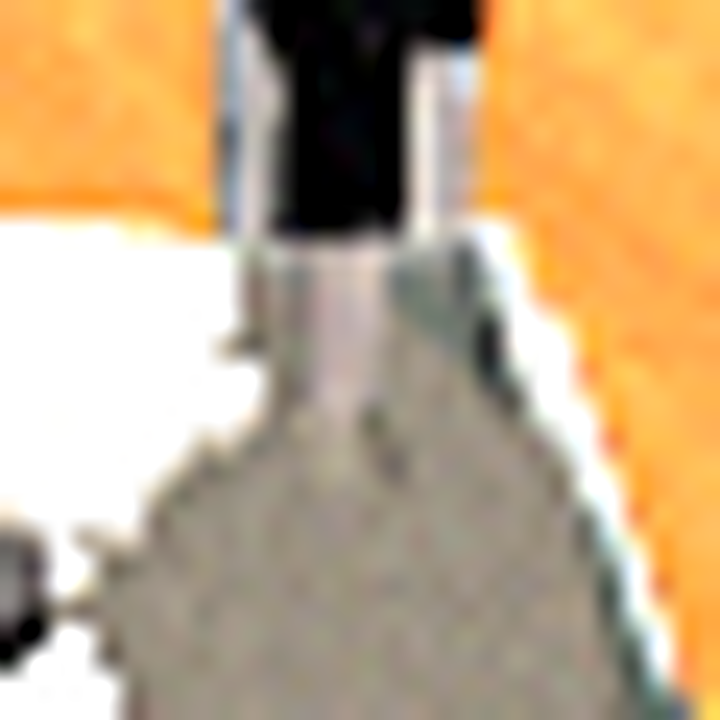

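```bash
python3 - <<'E'
from foot import *
for n in('s0','s7'):
    D=np.load(n+'.npz');P=pts('scene',D['d']);print(n)
    for v in range(192,203):print(v,P[v,268:281,2].round(0).astype(int),D['p'][v,268:281].mean(1).astype(int))
E
```

```text
s0
192 [43 46 44 46 43 46 48 23 23 21 21 21 29] [174 176 180 172 166 166 143 117 126  77  82  78 105]
193 [43 44 46 47 45 48 45 46 45 47 18 20 27] [177 176 178 180 181 183 176 174 178 127  77  78  66]
194 [44 47 45 45 47 47 44 47 47 47 47 17 23] [176 173 178 177 176 176 178 180 184 176 123  75  53]
195 [45 44 44 48 45 48 46 45 46 42 46 45 22] [178 176 179 176 176 180 179 176 181 181 175 144  54]
196 [45 46 44 45 49 44 46 47 44 45 45 45 46] [173 177 177 178 179 175 176 177 182 177 184 181 136]
197 [46 47 46 44 47 44 44 46 45 47 46 45 45] [178 176 180 174 162 135 142 152 174 178 178 181 176]
198 [ 46  47  45  48  41  40  40  45  44 714  46  43  45] [175 174 177 160 109 102 105  98 139 177 181 175 179]
199 [44 46 44 44 43 37 37 38 47 46 46 48 48] [175 177 177 175 120 110  86  93 153 179 175 177 177]
200 [ 47  44  47  47  45  47  45  47 714  47  44  46  47] [172 198 175 180 176 172 167 169 176 177 180 180 184]
201 [45 45 45 43 46 42 44 44 45 47 45 44 44] [177 184 175 178 180 181 182 180 182 184 143 141 140]
202 [47 46 45 45 46 45 45 46 46 47 45 44 44] [176 173 175 180 177 178 181 179 142
[... 422 characters left out ...]
 42  47  44  45  53  56 714  57  47  46  45  46  46] [194 197 209  99  94 122 125 111 106 107 102 106  86]
197 [45 46 48 45 44 49 52 42 47 46 46 48 45] [198 207 134  97 110 115 119  88 105 107 105 108 102]
198 [44 46 45 47 42 41 42 41 46 48 45 47 46] [125 129 100  99 103 112 114  96  96 104 105 106 108]
199 [46 44 48 47 45 37 36 38 46 47 45 46 45] [ 96  98 103 106 106 112 115 101  89 107 106 104 107]
200 [45 45 44 46 44 46 44 47 48 46 46 46 46] [ 99 102 107 106 101 107 108 106 100 104 106 105 101]
201 [46 47 45 46 48 46 43 47 44 45 47 45 43] [104 104 109 104 104 105 108 101 107 107 108 105 106]
202 [46 46 48 47 47 46 44 46 45 46 46 47 44] [107 103 107 102 105 105 106 106 108 104 108 108 105]
```

Request:
{"op": "move_arm", "data": {
  "steps": [
    [1,-0.05,0.06,-0.3,0],
    [1,0,0,-0.3,0],
    [1,0,0,-0.2,0],
    [1,0,0,0,0]
  ]
}}

```text
t: 6.63
position: [517.2, 12.6, 249.1]
ee_rot: [2.674, 1.618, -0.003]
ft_force: [-0.1, -0.1, -0.7]
opening: 13.0
```

```bash
python3 -c "
from foot import *
foot()"
```

```text
t 6.63 pos [517.2  12.6 249.1] yaw 62.4 z [ 0.0067 -0.0149 -0.9999] F [-0.07 -0.05 -0.71] M [-0.    0.01 -0.  ] op 13.0 grasp [518.2  10.3  94.1]
foot [516.2  11.4  41.3] axis [ 0.0156 -0.0056  0.9999]
```

Request:
{"op": "move_arm", "data": {
  "steps": [
    [1,0,0,-0.3,0],
    [1,0,0,-0.3,0],
    [1,0,0,-0.2,0],
    [1,0,0,0,0]
  ]
}}

```text
t: 6.97
position: [517.0, 12.7, 240.0]
ee_rot: [2.674, 1.619, -0.004]
ft_force: [-0.1, -0.4, -0.9]
opening: 13.0
```

```bash
python3 -c "
from foot import *
foot()"
```

```text
t 6.97 pos [517.   12.7 240. ] yaw 62.4 z [ 0.0063 -0.0148 -0.9999] F [-0.08 -0.36 -0.91] M [ 0.06  0.   -0.01] op 13.0 grasp [518.   10.4  85. ]
foot [515.9  11.5  32.1] axis [ 0.0161 -0.0057  0.9999]
```

Request:
{"op": "move_arm", "data": {
  "steps": [
    [1,0,0,-0.1,0],
    [1,0,0,-0.1,0],
    [1,0,0,0,0]
  ]
}}

```text
t: 7.22
position: [517.1, 12.7, 237.9]
ee_rot: [2.674, 1.619, -0.004]
ft_force: [-0.4, 1.1, -0.7]
opening: 13.0
```

```bash
python3 -c "
from foot import *
foot()"
```

```text
t 7.22 pos [517.1  12.7 237.9] yaw 62.4 z [ 0.0063 -0.0148 -0.9999] F [-0.38  1.12 -0.72] M [ 0.05  0.14 -0.  ] op 13.0 grasp [518.   10.4  82.9]
foot [516.   11.5  30.1] axis [ 0.016  -0.0057  0.9999]
```

Request:
{"op": "move_arm", "data": {
  "steps": [
    [1,0,0,-0.05,0],
    [1,0,0,0,0]
  ]
}}

```text
t: 7.38
position: [517.2, 12.7, 237.9]
ee_rot: [2.674, 1.618, -0.003]
ft_force: [0.3, -0.1, -0.3]
opening: 12.9
```

Request:
{"op": "move_arm", "data": {
  "steps": [
    [1,0,0,-0.05,0],
    [1,0,0,0,0]
  ]
}}

```text
t: 7.55
position: [517.3, 12.7, 237.9]
ee_rot: [2.673, 1.618, -0.002]
ft_force: [-0.2, -0.4, -0.2]
opening: 13.2
```

Request:
{"op": "move_arm", "data": {
  "steps": [
    [1,0,0,-0.1,0],
    [1,0,0,0,0]
  ]
}}

```text
t: 7.72
position: [517.5, 12.6, 237.9]
ee_rot: [2.672, 1.618, -0.001]
ft_force: [-1.4, -0.7, -0.0]
opening: 12.7
```

Request:
{"op": "move_arm", "data": {
  "steps": [
    [1,0,0,-0.1,0],
    [1,0,0,-0.1,0]
  ]
}}

```text
t: 7.88
position: [517.7, 12.6, 237.5]
ee_rot: [2.672, 1.618, -0.001]
ft_force: [-6.9, 0.9, 14.8]
opening: 13.1
```

Request:
{"op": "move_arm", "data": {
  "steps": [
    [1,0.0,0.2,0.03,0],
    [1,0.02,0.3,0,0],
    [1,0.04,0.3,0,0],
    [1,0.05,0.3,0,0],
    [1,0,0,0,0]
  ]
}}

```text
t: 8.3
position: [518.6, 23.1, 237.7]
ee_rot: [2.67, 1.613, -0.007]
ft_force: [-2.3, -1.7, 2.9]
opening: 12.7
```

```bash
cat >> foot.py <<'E'
AX=np.array([574.0,11.5])
def q():
    f,a=foot();h=f+12*a;r=h[:2]-AX;qq=np.arctan2(r[1],-r[0]);print('q %.3f r %.1f'%(qq,np.hypot(*r)),'tang',np.sin(qq).round(2),np.cos(qq).round(2))
if __name__=='__main__': q()
E
python3 foot.py
```

```text
t 8.3 pos [518.6  23.1 237.7] yaw 62.3 z [ 0.0076 -0.0209 -0.9998] F [-2.28 -1.68  2.93] M [-0.27  0.47 -0.05] op 12.7 grasp [519.7  19.8  82.8]
foot [517.8  20.6  29.9] axis [1.470e-02 4.000e-04 9.999e-01]
q 0.161 r 56.8 tang 0.16 0.99
```

Request:
{"op": "move_arm", "data": {
  "steps": [
    [1,0.02,0.3,0,0],
    [1,0.05,0.3,0,0],
    [1,0.08,0.3,0,0],
    [1,0.09,0.28,0,0],
    [1,0,0,0,0]
  ]
}}

```text
t: 8.72
position: [521.3, 35.1, 237.7]
ee_rot: [2.668, 1.611, -0.009]
ft_force: [-1.7, -1.3, 2.4]
opening: 12.8
```

```bash
python3 foot.py
```

```text
t 8.72 pos [521.3  35.1 237.7] yaw 62.2 z [ 0.0076 -0.0243 -0.9997] F [-1.73 -1.26  2.39] M [-0.45  0.42  0.02] op 12.8 grasp [522.5  31.3  82.8]
foot [520.6  31.9  29.9] axis [0.0147 0.0038 0.9999]
q 0.366 r 57.0 tang 0.36 0.93
```

Request:
{"op": "move_arm", "data": {
  "steps": [
    [1,0.07,0.29,0,0],
    [1,0.1,0.28,0,0],
    [1,0.12,0.26,0,0],
    [1,0,0,0,0]
  ]
}}

```text
t: 9.05
position: [524.5, 43.1, 237.7]
ee_rot: [2.667, 1.61, -0.011]
ft_force: [-1.2, -2.2, 2.5]
opening: 13.4
```

```bash
python3 - <<'E'
from foot import *
q()
p,d=snap('scene','s8')
crop(p,'s8a',225,150,305,240,7)
E
```

```text
t 9.05 pos [524.5  43.1 237.7] yaw 62.2 z [ 0.0078 -0.0267 -0.9996] F [-1.15 -2.18  2.54] M [-0.35  0.28  0.05] op 13.4 grasp [525.7  39.   82.8]
foot [523.8  39.4  30. ] axis [0.0145 0.0062 0.9999]
q 0.510 r 57.3 tang 0.49 0.87
```

View pics/s8a.png

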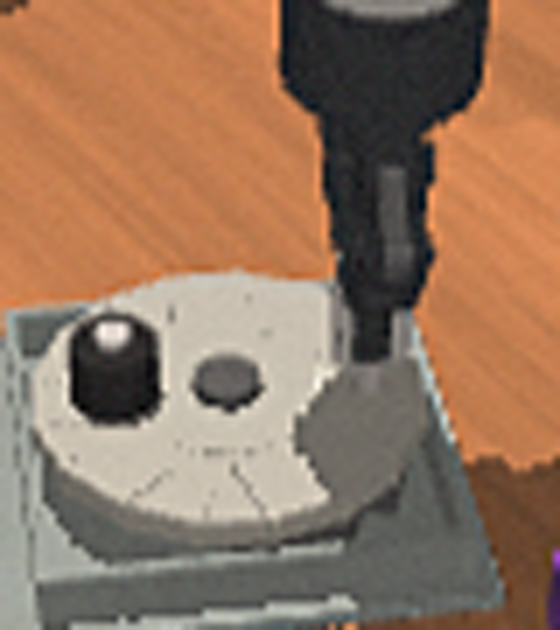

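Request:
{"op": "move_arm", "data": {
  "steps": [
    [1,0.09,0.18,0,0],
    [1,0.0,0.0,-0.08,0],
    [1,0.09,0.17,0,0],
    [1,0.0,0.0,-0.08,0]
  ]
}}

```text
t: 9.43
position: [526.4, 46.2, 237.6]
ee_rot: [2.666, 1.609, -0.011]
ft_force: [-4.6, -1.1, 11.7]
opening: 13.2
```

```bash
python3 foot.py
```

```text
t 9.43 pos [526.4  46.2 237.6] yaw 62.2 z [ 0.0083 -0.0276 -0.9996] F [-4.63 -1.12 11.71] M [-0.12  1.04 -0.04] op 13.2 grasp [527.7  41.9  82.6]
foot [525.7  42.3  29.8] axis [0.014  0.007  0.9999]
q 0.571 r 57.2 tang 0.54 0.84
```

Request:
{"op": "move_arm", "data": {
  "steps": [
    [1,0.08,0.17,0,0],
    [1,0.0,0.0,-0.06,0],
    [1,0.0,0.0,0,0]
  ]
}}

```text
t: 9.68
position: [527.1, 47.6, 237.7]
ee_rot: [2.666, 1.609, -0.011]
ft_force: [-1.7, -2.7, 1.7]
opening: 13.3
```

Request:
{"op": "move_arm", "data": {
  "steps": [
    [1,0.09,0.16,0,0],
    [1,0.0,0.0,-0.06,0],
    [1,0.0,0.0,0,0]
  ]
}}

```text
t: 9.93
position: [527.9, 48.9, 237.7]
ee_rot: [2.665, 1.608, -0.012]
ft_force: [-2.5, -3.6, 1.4]
opening: 13.0
```

```bash
python3 foot.py
```

```text
t 9.93 pos [527.9  48.9 237.7] yaw 62.2 z [ 0.0083 -0.0283 -0.9996] F [-2.45 -3.61  1.39] M [-0.67  0.67 -0.01] op 13.0 grasp [529.2  44.5  82.8]
foot [527.3  44.9  29.9] axis [0.014  0.0077 0.9999]
q 0.623 r 57.3 tang 0.58 0.81
```

Request:
{"op": "move_arm", "data": {
  "steps": [
    [1,0.09,0.16,0,0],
    [1,0.0,0.0,-0.06,0],
    [1,0.0,0.0,0,0]
  ]
}}

```text
t: 10.18
position: [528.8, 50.2, 237.7]
ee_rot: [2.665, 1.608, -0.012]
ft_force: [-3.1, -2.1, 2.2]
opening: 12.9
```

Request:
{"op": "move_arm", "data": {
  "steps": [
    [1,0.09,0.16,0,0],
    [1,0.0,0.0,-0.06,0],
    [1,0.0,0.0,0,0]
  ]
}}

```text
t: 10.43
position: [529.7, 51.5, 237.6]
ee_rot: [2.665, 1.607, -0.013]
ft_force: [-3.0, -2.3, 2.5]
opening: 13.0
```

Request:
{"op": "move_arm", "data": {
  "steps": [
    [1,0.09,0.16,0,0],
    [1,0.0,0.0,-0.06,0],
    [1,0.0,0.0,0,0]
  ]
}}

```text
t: 10.68
position: [530.6, 52.8, 237.5]
ee_rot: [2.665, 1.606, -0.014]
ft_force: [-3.1, -2.5, 2.5]
opening: 13.1
```

```bash
python3 foot.py
```

```text
t 10.68 pos [530.6  52.8 237.5] yaw 62.1 z [ 0.0081 -0.0308 -0.9995] F [-3.08 -2.47  2.46] M [-0.7   0.75 -0.05] op 13.1 grasp [531.8  48.   82.6]
foot [529.9  48.3  29.7] axis [0.0141 0.0103 0.9998]
q 0.699 r 57.4 tang 0.64 0.77
```

Request:
{"op": "move_arm", "data": {
  "steps": [
    [1,0.08,0.11,0,0],
    [1,0.0,0.0,-0.06,0],
    [1,0.0,0.0,0,0]
  ]
}}

```text
t: 10.93
position: [531.3, 53.7, 237.3]
ee_rot: [2.664, 1.605, -0.015]
ft_force: [-3.2, -2.9, 3.2]
opening: 13.2
```

Request:
{"op": "move_arm", "data": {
  "steps": [
    [1,0.08,0.11,0,0],
    [1,0.0,0.0,-0.06,0],
    [1,0.0,0.0,0,0]
  ]
}}

```text
t: 11.18
position: [532.1, 54.6, 237.0]
ee_rot: [2.664, 1.604, -0.016]
ft_force: [-1.7, -2.8, 2.9]
opening: 13.0
```

```bash
python3 foot.py
```

```text
t 11.18 pos [532.1  54.6 237. ] yaw 62.1 z [ 0.0075 -0.0325 -0.9994] F [-1.69 -2.76  2.87] M [-0.69  0.7  -0.01] op 13.0 grasp [533.3  49.6  82.1]
foot [531.3  49.8  29.3] axis [0.0147 0.0119 0.9998]
q 0.734 r 57.3 tang 0.67 0.74
```

Request:
{"op": "move_arm", "data": {
  "steps": [
    [1,0.08,0.1,0,0],
    [1,0.0,0.0,-0.08,0],
    [1,0.0,0.0,0,0]
  ]
}}

```text
t: 11.43
position: [532.9, 55.7, 235.8]
ee_rot: [2.664, 1.604, -0.016]
ft_force: [-2.1, -3.0, 3.6]
opening: 13.4
```

Request:
{"op": "move_arm", "data": {
  "steps": [
    [1,0.08,0.1,0,0],
    [1,0.0,0.0,-0.08,0],
    [1,0.0,0.0,0,0]
  ]
}}

```text
t: 11.68
position: [533.6, 56.6, 234.2]
ee_rot: [2.665, 1.604, -0.018]
ft_force: [-1.3, -2.7, 2.0]
opening: 13.0
```

```bash
python3 foot.py
```

```text
t 11.68 pos [533.6  56.6 234.2] yaw 62.1 z [ 0.0064 -0.0327 -0.9994] F [-1.29 -2.68  2.  ] M [-0.81  0.37  0.01] op 13.0 grasp [534.6  51.6  79.3]
foot [532.5  51.7  26.5] axis [0.0159 0.0121 0.9998]
q 0.774 r 57.7 tang 0.7 0.72
```

Request:
{"op": "move_arm", "data": {
  "steps": [
    [1,0.04,0.05,-0.1,0],
    [1,0.0,0.0,-0.1,0],
    [1,0.0,0.0,-0.1,0],
    [1,0,0,0,0]
  ]
}}

```text
t: 12.02
position: [533.9, 57.0, 230.4]
ee_rot: [2.665, 1.604, -0.019]
ft_force: [-1.8, -3.7, 1.0]
opening: 13.4
```

```bash
python3 foot.py
```

```text
t 12.02 pos [533.9  57.  230.4] yaw 62.1 z [ 0.0056 -0.0332 -0.9994] F [-1.82 -3.67  1.  ] M [-0.82  0.36  0.05] op 13.4 grasp [534.7  51.8  75.5]
foot [532.7  52.   22.6] axis [0.0166 0.0126 0.9998]
q 0.779 r 57.8 tang 0.7 0.71
```

Request:
{"op": "move_arm", "data": {
  "steps": [
    [1,0.0,0.0,-0.12,0],
    [1,0.0,0.0,-0.12,0],
    [1,0.0,0.0,-0.12,0],
    [1,0,0,0,0]
  ]
}}

```text
t: 12.35
position: [533.8, 56.9, 226.3]
ee_rot: [2.665, 1.604, -0.019]
ft_force: [-2.4, -4.1, 0.2]
opening: 13.0
```

```bash
python3 foot.py
```

```text
t 12.35 pos [533.8  56.9 226.3] yaw 62.1 z [ 0.0056 -0.0332 -0.9994] F [-2.44 -4.15  0.17] M [-0.82  0.32  0.03] op 13.0 grasp [534.7  51.8  71.4]
foot [532.6  51.9  18.6] axis [0.0167 0.0126 0.9998]
q 0.778 r 57.8 tang 0.7 0.71
```

Request:
{"op": "move_arm", "data": {
  "steps": [
    [1,0.0,0.0,-0.1,0],
    [1,0.0,0.0,-0.1,0],
    [1,0,0,0,0]
  ]
}}

```text
t: 12.6
position: [533.8, 56.9, 224.1]
ee_rot: [2.665, 1.604, -0.019]
ft_force: [-1.1, -3.5, 1.0]
opening: 13.0
```

Request:
{"op": "move_arm", "data": {
  "steps": [
    [1,0.0,0.0,-0.08,0],
    [1,0,0,0,0]
  ]
}}

```text
t: 12.77
position: [533.8, 56.9, 223.2]
ee_rot: [2.665, 1.604, -0.019]
ft_force: [-1.4, -3.1, 0.2]
opening: 12.7
```

Request:
{"op": "move_arm", "data": {
  "steps": [
    [1,0.0,0.0,-0.08,0],
    [1,0,0,0,0]
  ]
}}

```text
t: 12.93
position: [534.0, 57.0, 223.0]
ee_rot: [2.665, 1.604, -0.018]
ft_force: [-3.1, -5.1, -1.2]
opening: 13.3
```

```bash
python3 foot.py
```

```text
t 12.93 pos [534.  57. 223.] yaw 62.1 z [ 0.0062 -0.0329 -0.9994] F [-3.1  -5.09 -1.18] M [-0.94  0.43 -0.01] op 13.3 grasp [534.9  51.9  68.1]
foot [532.9  52.   15.2] axis [0.0161 0.0123 0.9998]
q 0.783 r 57.7 tang 0.71 0.71
```

Request:
{"op": "move_arm", "data": {
  "steps": [
    [1,0.0,0.0,-0.1,0],
    [1,0,0,-0.05,0]
  ]
}}

```text
t: 13.1
position: [534.3, 57.3, 222.9]
ee_rot: [2.664, 1.604, -0.016]
ft_force: [-3.8, -3.2, 5.3]
opening: 13.0
```

Request:
{"op": "move_arm", "data": {
  "steps": [
    [1,0,0,0,0],
    [1,0,0,0,0],
    [1,0,0,0,0]
  ]
}}

```text
t: 13.35
position: [534.2, 57.3, 222.9]
ee_rot: [2.664, 1.604, -0.016]
ft_force: [-2.3, -3.2, 2.3]
opening: 13.0
```

```bash
python3 - <<'E'
from foot import *
q()
p,d=snap('scene','s9')
crop(p,'s9a',225,150,305,240,7)
E
```

```text
t 13.35 pos [534.2  57.3 222.9] yaw 62.1 z [ 0.0075 -0.0325 -0.9994] F [-2.27 -3.21  2.33] M [-0.81  0.56 -0.03] op 13.0 grasp [535.4  52.3  68. ]
foot [533.4  52.4  15.2] axis [0.0147 0.0119 0.9998]
q 0.794 r 57.6 tang 0.71 0.7
```

View pics/s9a.png

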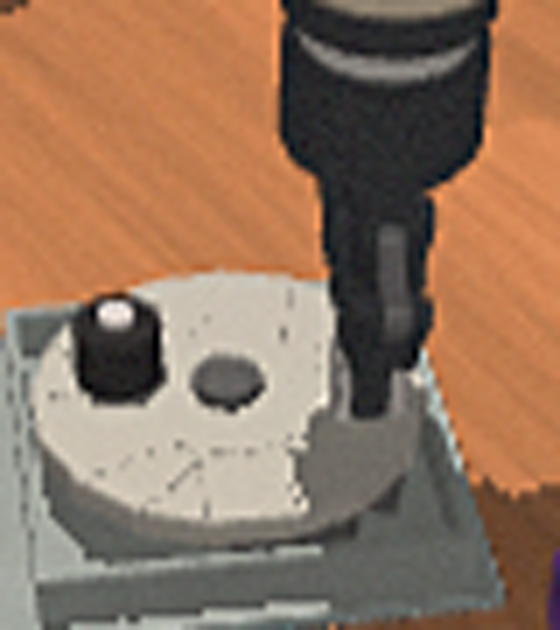

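Request:
{"op": "move_arm", "data": {
  "steps": [
    [1,-0.04,-0.04,0,0],
    [1,0,0,0,0]
  ]
}}

```text
t: 13.57
position: [533.8, 56.9, 223.0]
ee_rot: [2.664, 1.605, -0.016]
ft_force: [-1.8, -4.0, 2.4]
opening: 13.2
```

Request:
{"op": "move_arm", "data": {
  "steps": [
    [1,-0.04,-0.04,0,0],
    [1,0,0,0,0]
  ]
}}

```text
t: 13.73
position: [533.4, 56.6, 222.9]
ee_rot: [2.664, 1.605, -0.015]
ft_force: [-1.7, -3.5, 2.0]
opening: 13.2
```

Request:
{"op": "move_arm", "data": {
  "steps": [
    [1,-0.04,-0.04,0,0],
    [1,0,0,0,0]
  ]
}}

```text
t: 13.9
position: [533.2, 56.3, 222.9]
ee_rot: [2.664, 1.605, -0.013]
ft_force: [-1.8, -2.3, 2.2]
opening: 13.3
```

```bash
python3 foot.py
```

```text
t 13.9 pos [533.2  56.3 222.9] yaw 62.1 z [ 0.0086 -0.031  -0.9995] F [-1.78 -2.31  2.23] M [-0.64  0.4   0.01] op 13.3 grasp [534.5  51.5  68. ]
foot [532.6  51.8  15.2] axis [0.0137 0.0104 0.9999]
q 0.775 r 57.7 tang 0.7 0.71
```

Request:
{"op": "move_arm", "data": {
  "steps": [
    [1,-0.05,-0.05,0,0],
    [1,0,0,0,0]
  ]
}}

```text
t: 14.07
position: [532.9, 56.0, 223.0]
ee_rot: [2.665, 1.606, -0.011]
ft_force: [-1.2, -2.1, 1.2]
opening: 13.1
```

Request:
{"op": "move_arm", "data": {
  "steps": [
    [1,-0.05,-0.05,-0.03,0],
    [1,0,0,0,0]
  ]
}}

```text
t: 14.23
position: [532.6, 55.8, 223.0]
ee_rot: [2.665, 1.607, -0.009]
ft_force: [-0.9, -2.3, 0.6]
opening: 13.0
```

```bash
python3 foot.py
```

```text
t 14.23 pos [532.6  55.8 223. ] yaw 62.2 z [ 0.0108 -0.0288 -0.9995] F [-0.89 -2.33  0.56] M [-0.36  0.05  0.03] op 13.0 grasp [534.3  51.4  68. ]
foot [532.5  51.7  15.2] axis [0.0115 0.0082 0.9999]
q 0.773 r 57.8 tang 0.7 0.72
```

Request:
{"op": "move_arm", "data": {
  "steps": [
    [0.8,0,0,0,0],
    [0.75,0,0,0,0],
    [0.65,0,0,0,0],
    [0.6,0,0,0,0],
    [0.6,0,0,0,0]
  ],
  "force": 20
}}

```text
t: 14.65
position: [532.2, 56.2, 222.1]
ee_rot: [2.666, 1.608, -0.009]
ft_force: [1.2, -0.0, 0.2]
opening: 34.1
```

```bash
python3 - <<'E'
from foot import *
st()
p,d=snap('scene','s10')
crop(p,'s10a',225,150,305,240,7)
E
```

```text
t 14.65 pos [532.2  56.2 222.1] yaw 62.2 z [ 0.0096 -0.0275 -0.9996] F [ 1.19 -0.03  0.19] M [-0.01  0.05 -0.04] op 34.1 grasp [533.7  52.   67.2]
```

View pics/s10a.png

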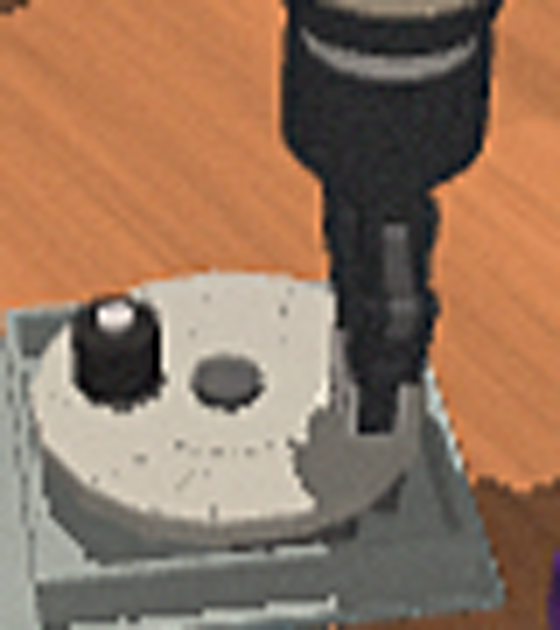

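Released; the wheel is held (roller unmoved). Lift straight up, then retreat.

Request:
{"op": "move_arm", "data": {
  "steps": [
    [0.6,0,0,0.5,0],
    [0.6,0,0,1.0,0],
    [0.6,0,0,1.5,0],
    [0.6,0,0,2.0,0],
    [0.6,0,0,3.0,0],
    [0.6,0,0,3.0,0],
    [0.6,0,0,3.0,0],
    [0.6,0,0,0,0]
  ]
}}

```text
t: 15.37
position: [529.6, 56.7, 371.7]
ee_rot: [2.667, 1.609, -0.012]
ft_force: [2.0, -0.8, 0.2]
opening: 34.3
```

Request:
{"op": "move_arm", "data": {
  "steps": [
    [0.6,-1,2,0,0],
    [0.6,-1,3,0,0],
    [0.6,-1,3,0,0],
    [0.6,-1,3,0,0],
    [0.6,-1,3,0,0],
    [0.6,-1,3,0,0],
    [0.6,-1,3,0,0],
    [0.6,0,2,0,0],
    [0.6,0,0,0,0],
    [0.6,0,0,0,0]
  ]
}}

```text
t: 16.2
position: [455.1, 284.8, 385.5]
ee_rot: [2.664, 1.6, 0.012]
ft_force: [-1.1, 0.4, 0.5]
opening: 34.3
```

```bash
python3 - <<'E'
from foot import *
st()
p,d=snap('scene','s11');t,e=snap('top','t11')
crop(p,'s11a',225,150,305,240,7);crop(t,'t11a',190,90,310,230,5)
for c,D in(('scene',d),('top',e)):
    P=pts(c,D);m=(np.hypot(P[...,0]-533,P[...,1]-52)<25)&(P[...,2]>60);print(c,m.sum(),np.percentile(P[m][:,2],[5,50,95]).round(1) if m.sum() else '',np.median(P[m],axis=0).round(1) if m.sum() else '')
    m&=P[...,2]>75.5;r=cv2.minAreaRect(P[m][:,:2].astype(np.float32));print(r)
E
```

```text
t 16.2 pos [455.1 284.8 385.5] yaw 62.0 z [ 0.0243 -0.0254 -0.9994] F [-1.09  0.39  0.54] M [-0.01 -0.03  0.01] op 34.3 grasp [458.9 280.9 230.6]
scene 100 [61.1 74.4 81. ] [534.1  54.5  74.4]
((531.6895751953125, 51.50749206542969), (17.05843162536621, 28.19547462463379), 68.7906723022461)
top 60 [68.5 78.8 82.6] [530.9  48.9  78.8]
((530.6446533203125, 48.15026092529297), (13.372607231140137, 29.750171661376953), 62.31056213378906)
```

View pics/s11a.png

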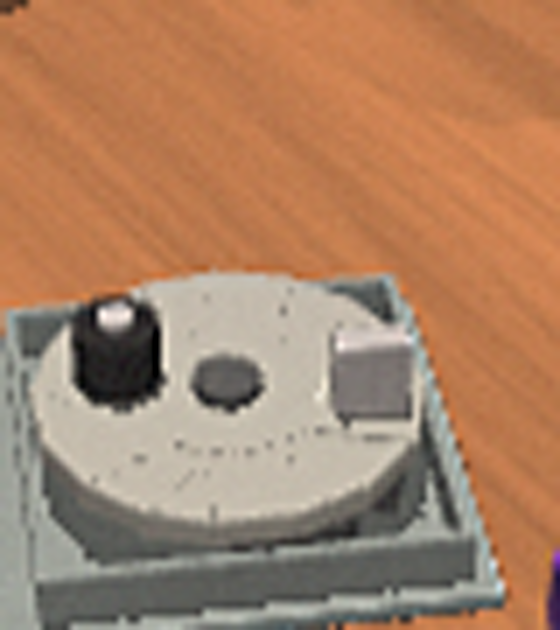

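View pics/t11a.png

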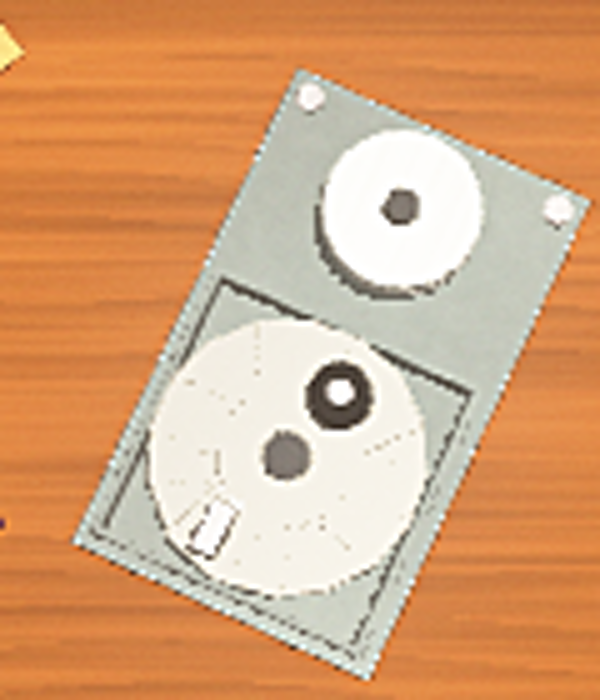

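```bash
python3 -c "
from h import *
arm.sign_off()"
```

```text
the job is handed in; nothing more can be done
```

The tension wheel is locked back with the steel T-pin, and the job is handed in, at about 16 s on the robot's clock.

- **Fetching and inserting:** I took the steel pin from its stand, not the pink, purple or black look-alikes or the round stub pin. It went down through the wheel hole until its foot met the lock plate.
- **Finding the lock hole:** I turned the wheel clockwise in small steps with light pressure. The pin dropped in at about 0.77 rad. I pushed it home, eased off the spring load, opened the fingers and withdrew.
- **Forces:** The highest reading I saw was about 15 N vertically, at the first contact with the plate. I only read forces at the end of each move.
- **Last checks:** The head's top is about 79 mm above the bench in the top camera, which is what a fully seated head should give. The roller and pin did not spring back after I let go. The robot is clear and touching nothing.
- **Camera disagreement:** The two cameras differed by about 3 mm in y throughout. The scene camera matched the arm, so I used it for the fit.
- **Tool tilt:** The tool drifted up to about 2° from vertical during the work. The pin itself stayed within about 1.2° of upright.
- **Not checked:** I did not take a final close look at the bowl, the cup or the stub pin. The arm had no contact with them that I know of.

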